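# Start the pin polisher from zero and set its speed

## Robot

A 6-joint arm with a two-finger parallel gripper is mounted at the origin on a cart in front of the work surface, level with it; the furniture and walls round the work are solid. World frame = base frame: x ahead of the robot, y to its left, z up, the work surface at z = 0. Lengths are in m, angles in rad, forces in N, time in s.
With the tool pointing down it reaches from about 0.35 to 0.8 m from the base axis. Payload 7.3 kg.
Tool frame: the origin (TCP) lies where the fingers leave the gripper's body, on its centre line; the fingertips stand 73 mm ahead of it and the grasp point (between the pads) lies 54 mm ahead of it; z points along the fingers, y is the line along which they close (so a half turn about z gives the same grasp; the last joint's range is limited). The gripper opens to 85 mm and grips with 20 to 120 N. Pads are 22 mm wide; open, the fingers measure 114 mm over their backs; the gripper's body (76 mm by 85 mm) begins 54 mm behind the grasp point. The pads swing forward as they close: fully open they stand 13 mm farther back than shut.
Start: joints at [-1.421, 0.342, 1.524, -0, 1.275, -0.146], TCP at [0.153, -0.502, 0.304] pointing down, gripper open.
Joint ranges: [-2.53, 2.53], [-0.77, 2.02], [0.04, 2.7], [-1, 4.14], [0.28, 2.66], [-3.11, 3.11]. Speed limits (rad/s): [2.57, 2.57, 3.14, 3.14, 3.14, 3.14].

## Interface

Orientations are given as a unit quaternion [x, y, z, w].
In Python, from plant import read_state, camera, camera_info, job_done gives the robot as it stands.
- The arm moves only by the tool step_arm, never from a script. Its argument "motion" is a list of rows, each a list of 3 entries, a list of its own where there are three numbers: the shift along the tool's x, y, z in mm, then the turn about the tool's z in degrees, then the closure, from 0 (fully open) to 1 (shut). In form: [[[tx, ty, tz], spin, jaw], ...]. A call has 1 to 20 rows; each row shifts and turns the commanded pose from where the row before left it, along the tool's axes as they then stand; what a row does not reach is not made up. A row lasts 1/8 s, in which the tool goes at most 62.5 mm and 10.7 degrees, less where a joint would pass 70% of its speed; a pose out of reach is approached as far as the arm can. A call with a gripper value outside its range is refused whole. The fingers move at their own pace and stop on an object; "newtons" is the grip in N (left out, the last holds). Time passes only in rows, so rows that do not move let the fingers close. It gives the time, the measured TCP pose, the force, the opening and the grip force at its end, in the units of the state.
- read_state(): the state, without advancing time (a new reading comes with each control period).
- camera(name): name is "scene" or "top"; returns the picture (420x560x3 uint8, blue, green, red); there is no depth.
- camera_info(name): a dict with "fx", "fy", "cx", "cy" (pixels), "R" (3x3) and "t" (3): a world point X has camera coordinates R X + t. Camera axes: x right, y down, z forward; pixel columns grow to the right and rows downward; lengths in m; the calibration is good to about 2 mm. A picture is of the moment at which its call begins. camera_info takes no time and is no camera call.
- job_done(): hands the job in; it is judged then, once.
The state is a dict: "time_s": time; "qpos": joint angles; "joint_velocities": joint speeds; "joint_efforts": joint torques, N m; "eef_pos": TCP position; "orientation": TCP orientation; "force": force on the tool from outside, world axes, zero at the start; "moment": the same for the moment, N m; "width": opening from 0.0 (shut) to 1.0 (fully open); "gripper_force": force on a finger pad.
Only numpy, scipy, OpenCV 4.12 (cv2) and the standard library are available. Lean on these libraries where they do the work, as an engineer would, in place of code of your own. Each camera call takes 0.05 s, during which the arm holds its last target. There are 200 camera calls.

## Task

Start the magnetic pin polisher (the grey machine with a lidded tub on it) for a batch of light rings, using only a fingertip or the outside of the fingers. Its start is locked out unless the speed selector is at zero, so first push the selector's pointer anticlockwise all the way to its zero stop, then press the far half of the power rocker so that it snaps on, then push the pointer clockwise exactly four clicks up from zero; while the machine is on, never turn it past the fourth click. Do not pinch the pointer, leave the tub seated, the things around undisturbed, and finish clear of everything.

Things in the scene. Friction and masses are not known exactly. Their poses are not given: they have to be found in the camera images.
- polisher: magnetic pin polisher: grey box 240 (x) x 200 (y) x 70 mm, level aluminium face plate on top, fixed to the bench. Origin: on its underside, 50 mm behind the middle of its front edge; x points away from the operator's side, y left, z up. On the plate, in mm: speed selector front right (x 0, y -36), power rocker front left (x 0, y +66), tub at the rear (x +128, y 0).
- speed_dial (a joint): skirted pointer knob; rad, 0 at the anticlockwise stop (zero), growing clockwise seen from above; a click every 0.5236, nine up to the stop at 4.712. At zero it points 135 degrees anticlockwise of the machine's +x (front left), at a round dot; bars of growing length mark clicks 1 to 9. A spring ball draws it into the nearer click, where it stays; a click takes 0.07 Nm (3 N at the pointer).
- pointer (a point): point inside the pointer, 24 mm out from the selector's axis, 15 mm above the face plate; x outward along the pointer, z up, turns with it. The pointer is an upright straight-sided bar 11 mm wide, from 14.5 mm behind the axis to 35.5 mm ahead of it, top 25 mm above the plate; a white line on top marks the pointing end. The knob's round skirt under it, 74 mm across, is 5 mm high.
- dial_centre (a point): the selector's axis at the level of the face plate (70 mm above the bench); axes as the machine's. Beyond it a fixed lamp hood hangs over the worktop, from world x 0.59 on, for y below 0.20, its lower edge 0.53 m above the worktop: keep the wrist in front of it.
- power_rocker (a joint): black snap rocker switch in a 49 x 31 mm bezel, 3 mm high; rad, 0 = off (the half nearer the operator is down, as at the start), 0.42 = on (the far half is down). About 2 N on the end of the raised half makes it snap over, its end going down some 6 mm, and it stays.
- rocker_far (a point): middle of the top of the rocker's far half (the one to press), about 13 mm above the face plate while off, 14.5 mm from the rocker's pivot, which runs along the machine's y; the half is 21 mm wide and bears a short white bar.
- tub: round lidded tub, white with a grey ribbed lid and a flat black lid knob, 98 mm across and 56 mm high, standing loose in a 5 mm high ring on the rear of the machine. Origin: centre of its underside. To be left alone.
- findings_ring: round black dish with findings, 52 mm across, 13 mm high, on the bench to the right of the machine; origin under its centre. To be left alone.
- loupe: folding loupe, 25 x 60 x 12 mm, on the bench to the right of the machine; origin under its centre. To be left alone.
- tweezers_a: tweezers lying flat on their side, 14 x 126 x 9 mm, on the bench to the right of the machine, beyond the dish; origin under the middle. To be left alone.

How it is judged:
On the way, in this order (a step that is already met when the one before it is completed fails the run):
1. the selector is turned back to its zero stop with the machine off (value of joint each of speed_dial, power_rocker below 0.1 rad), for 0.2 s.
2. the rocker is snapped on while the selector is at zero (value of joint power_rocker above 0.36 rad and value of joint speed_dial below 0.13 rad), for 0.2 s.
3. the selector rests in the fourth click with the machine on (value of joint speed_dial between 1.96 and 2.23 rad and value of joint power_rocker above 0.36 rad), for 0.2 s.
At the end, for the whole second after the job is handed in: The rocker is on (over 0.36 rad), the selector rests in the fourth click from zero (2.094 rad, within 0.13 rad), and the tub stands upright in its ring (all of step 3 and distance of tub from where it was at the start of the episode below 0.012 m and height (world z) of tub below 0.073 m and angle between tub's own z axis and vertical below 0.05 rad and linear speed of tub below 0.01 m/s); the robot touches nothing.
It fails at once if the selector is turned past the fourth click while the machine is on (value of joint power_rocker above 0.25 rad and value of joint speed_dial above 2.4 rad).
It fails at once if the rocker is switched on before the selector has been brought to zero (value of joint power_rocker between 0.25 and 0.34 rad and value of joint speed_dial above 0.3 rad).
It fails at once if the pointer is pinched between the fingers (contact force between the fingers and polisher above 0.3 N and y of the grasp point in the frame of pointer between -0.006 and 0.006 m and x of the grasp point in the frame of pointer between -0.045 and 0.018 m and z of the grasp point in the frame of pointer below 0.024 m).
It fails at once if the tub is lifted or shifted (distance of tub from where it was at the start of the episode above 0.012 m or angle between tub's own z axis and vertical above 0.15 rad).
It fails at once if something lying around is disturbed (distance of any of findings_ring, loupe, tweezers_a from where it was at the start of the episode above 0.015 m).
It also fails if it takes over 45 s, if anything falls off the work surface, if the arm or the gripper's body presses on something with over 40 N, if the wrist force passes 120 N, or if a joint passes its speed limit or range.

## Working session

There is one attempt and no reset: what is moved stays moved. The work goes in short steps, Python scripts to look and compute and a tool call to move; the robot and the scene stay as the last step left them, time stands still between calls to the robot, and variables do not carry over. Pictures are saved under pics/ and viewed, at most 10 in all, crops included, and the job is handed in when it is done.

Besides the shell and the picture viewer there is one more tool, called after "Emit:" as name([rows], argument=value, ...), one row to a line, values as JSON. step_arm: Moves the arm, as the interface text tells. Its arguments: {"type":"object","properties":{"motion":{"type":"array","items":{"type":"array"}},"newtons":{"type":"number"}},"required":["motion"]}

```bash
mkdir -p pics; ls
python3 - <<'E'
from plant import *
import cv2,json
s=read_state();print(s)
for n in("scene","top"):
    im=camera(n);cv2.imwrite(f"pics/{n}0.png",im)
    i=camera_info(n);print(n,{k:(v.tolist() if hasattr(v,'tolist') else v) for k,v in i.items()})
E
```

```text
pics
{'time_s': 0.0, 'qpos': array([-1.42102258e+00,  3.42712712e-01,  1.52502008e+00, -6.91759200e-07,
        1.27544462e+00, -1.45977168e-01]), 'joint_velocities': array([ 7.18305238e-05, -1.14800947e-03,  4.93878660e-05,  5.22536960e-04,
        1.29182940e-04, -8.36060754e-04]), 'joint_efforts': array([-8.66940682e-04, -4.33673501e+01, -2.46017486e+01, -1.22032352e-04,
        7.70610874e-03, -2.62931309e-06]), 'eef_pos': array([ 0.15300256, -0.50189409,  0.30323002]), 'orientation': array([ 9.89086009e-01,  1.47337162e-01, -1.83498468e-06, -7.92376766e-04]), 'force': array([-0.88727219, -0.22175804, -0.76722869]), 'moment': array([-0.01240458, -0.04898513, -0.01568437]), 'gripper_force': 0.0, 'width': 1.0021464837442573}
scene {'fx': 460.6995547396911, 'fy': 460.6995547396911, 'cx': 279.20478090104484, 'cy': 210.51522269402597, 'R': [[-0.7521370802088655, -0.6588705005180513, 0.013396869857357791], [-0.4655927378148103, 0.5168933089774692, -0.7183625196434121], [0.46638312048035313, -0.546544573371116, -0.6955399443954268]], 't': [0.49025615230278663, 0.23442844908970606, 0.7721144974303833]}
top {'fx': 425.82334904291423, 'fy': 425.82334904291423, 'cx': 277.5806931372548, 'cy': 212.34510574338643, 'R': [[-0.0068538288682100336, -0.9997475844715734, -0.021396083125172813], [-0.9954588666307898, 0.008852862702176506, -0.09478012274796876], [0.09494561535947256, 0.02064931391670017, -0.9952682733608966]], 't': [0.1620508804818857, 0.5229518824920747, 0.8979176538973483]}
```

View pics/scene0.png

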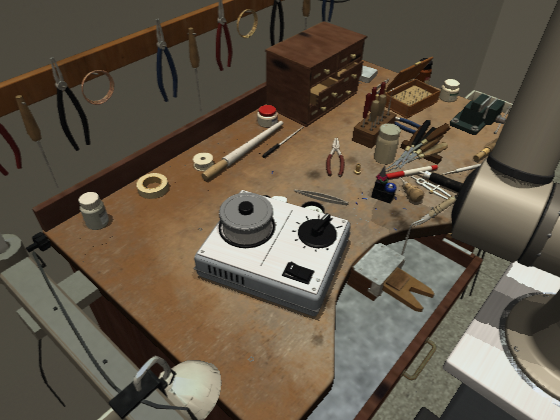

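View pics/top0.png

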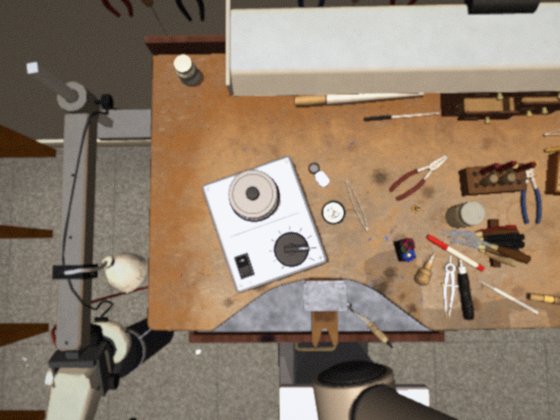

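The scene view shows the polisher with the tub at (246,215), the dial at (318,232) and the rocker at (298,271). In the top view the dial is at (292,250), the rocker at (245,265) and the tub at (252,193). The dish, loupe and tweezers are to its right, around (333,212). Next I'll measure the plate and zoom in on the dial.

```bash
cat > h.py <<'E'
from plant import *
import cv2,numpy as np
def ray(n,uv,z):
    i=camera_info(n);R=np.array(i["R"]);t=np.array(i["t"])
    uv=np.atleast_2d(uv).astype(float)
    d=np.c_[(uv[:,0]-i["cx"])/i["fx"],(uv[:,1]-i["cy"])/i["fy"],np.ones(len(uv))]@R
    c=-R.T@t
    return c+d*((z-c[2])/d[:,2])[:,None]
def proj(n,X):
    i=camera_info(n);p=np.atleast_2d(X)@np.array(i["R"]).T+np.array(i["t"])
    return np.c_[i["fx"]*p[:,0]/p[:,2]+i["cx"],i["fy"]*p[:,1]/p[:,2]+i["cy"]]
E
python3 - <<'E'
from h import *
im=cv2.imread("pics/top0.png");g=cv2.cvtColor(im,cv2.COLOR_BGR2GRAY)
hsv=cv2.cvtColor(im,cv2.COLOR_BGR2HSV)
m=((hsv[...,1]<50)&(g>130)).astype(np.uint8);m[:150]=0;m[300:]=0;m[:,:195]=0;m[:,335:]=0
n,l,st,c=cv2.connectedComponentsWithStats(m);k=1+np.argmax(st[1:,4])
cn=max(cv2.findContours((l==k).astype(np.uint8),0,2)[0],key=cv2.contourArea)[:,0]
W=ray("top",cn,.07)[:,:2]
r=cv2.minAreaRect((W*1000).astype(np.float32));print("plate",r);B=cv2.boxPoints(r)
print(B)
plate=cv2.fillPoly(np.zeros_like(g),[cv2.convexHull(cn)],1)
d=((g<70)&(plate>0)).astype(np.uint8)
n,l,st,c=cv2.connectedComponentsWithStats(d)
for j in range(1,n):
    if st[j,4]>60: print(st[j],c[j],ray("top",c[j],.075))
def crop(n,im,x,y,w,h,s): 
    return cv2.resize(im[y:y+h,x:x+w],None,fx=s,fy=s,interpolation=cv2.INTER_CUBIC)
a=crop("top",im,225,225,100,70,6);cv2.imwrite("pics/topc.png",a)
s=cv2.imread("pics/scene0.png");cv2.imwrite("pics/scenec.png",crop("s",s,270,195,100,75,6))
E
```

```text
plate ((498.17901611328125, 186.95883178710938), (235.3837890625, 194.9315948486328), 18.79258155822754)
[[355.36322  241.31519 ]
 [418.15912   56.775208]
 [640.9948   132.60248 ]
 [578.1989   317.14246 ]]
[284 233  24  17  90] [296.         242.87777778] [[0.45666026 0.11975282 0.075     ]]
[236 255  16  23 168] [243.66666667 264.61309524] [[0.41328309 0.22673712 0.075     ]]
```

View pics/topc.png

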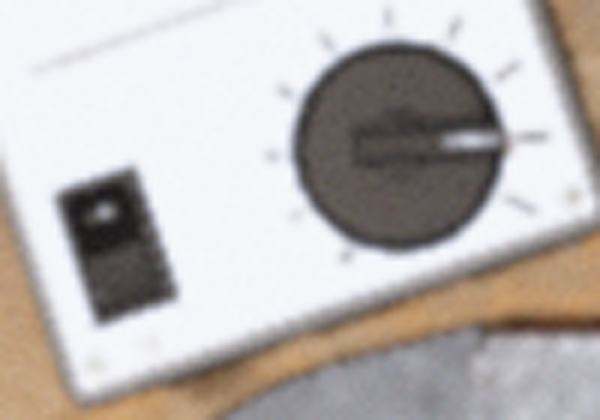

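View pics/scenec.png

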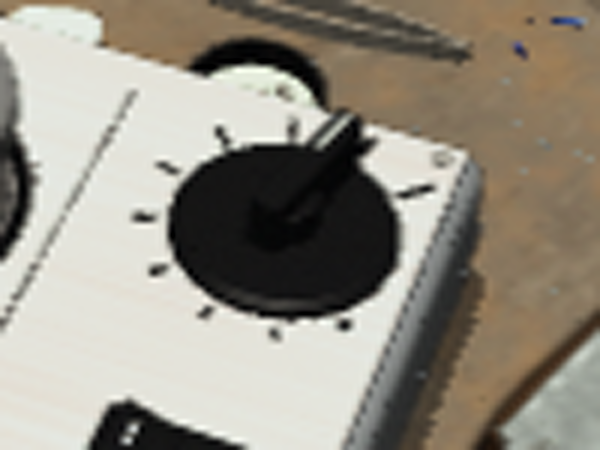

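Estimates from the crops: the machine is yawed about 18.8°, with the dial centre near (0.4435, 0.1304). The pointer's white line points toward world -y, about 8 clicks up. The raised far half of the rocker (white mark) is near (0.424, 0.232). I'll move above the near side of the dial with the gripper shut.

Emit:
step_arm([
  [[20,-10,0],0,1],
  [[42,-22,0],2,1],
  [[42,-22,0],2,1],
  [[42,-22,0],2,1],
  [[42,-22,0],2,1],
  [[42,-22,0],2,1],
  [[42,-22,0],2,1],
  [[42,-32,0],1,1],
  [[20,-50,0],0,1],
  [[20,-50,0],0,1],
  [[20,-50,0],0,1],
  [[20,-50,0],0,1],
  [[20,-50,0],0,1],
  [[20,-50,0],0,1],
  [[10,-20,0],0,1],
  [[0,0,0],0,1],
  [[0,0,0],0,1],
], newtons=20)

```text
time_s: 2.22
eef_pos: [0.5342, 0.0579, 0.3037]
orientation: [0.999, 0.035, -0.0, 0.0]
force: [-0.1, 0.2, 0.1]
width: -0.007
gripper_force: 0.0
```

Run:
```python
from h import *
s=read_state();print(s["time_s"],s["eef_pos"],s["orientation"],s["qpos"],s["force"],s["width"])
cv2.imwrite("pics/top1.png",camera("top"))
g=cv2.cvtColor(cv2.imread("pics/top0.png"),cv2.COLOR_BGR2GRAY).astype(float)
# skirt centre estimates by eye from crop, white line ends
f=lambda u,v:(225+(u+.5)/6-.5,225+(v+.5)/6-.5)
print("skirt",ray("top",f(399,146),.075)); 
w=ray("top",[f(442,140),f(502,138)],.095);print("line",w)
print("rocker mark",ray("top",f(103,212),.083))
c=w[1]-[.4435,.1304,0]
print(np.degrees(np.arctan2(c[1],c[0])),np.hypot(*c[:2]))
fs=lambda u,v:(270+(u+.5)/6-.5,195+(v+.5)/6-.5)
print("scene skirt",ray("scene",fs(285,225),.075),"line",ray("scene",[fs(315,147),fs(352,112)],.095))
```

```text
2.225 [0.53421301 0.05787302 0.30371362] [ 9.99401353e-01  3.45941920e-02 -3.95441292e-04  1.43799892e-04] [-3.45985869e-02  3.65152590e-01  1.48996250e+00 -3.55804426e-04
  1.28724668e+00  1.46709522e+00] [-0.0660552   0.21410171  0.13265765] -0.007328909305273876
skirt [[0.4444509  0.12990407 0.075     ]]
line [[0.44615074 0.11582227 0.095     ]
 [0.44667075 0.09592257 0.095     ]]
rocker mark [[0.42294026 0.22981639 0.083     ]]
-84.74551246098142 0.03462292172720833
scene skirt [[0.44575651 0.12982516 0.075     ]] line [[0.44864674 0.11331782 0.095     ]
 [0.4494331  0.09325259 0.095     ]]
```

Emit:
step_arm([
  [[-20,-10,0],0,1],
  [[-40,-20,0],0,1],
  [[-38,-18,0],0,1],
  [[-15,-6,0],0,1],
  [[0,0,30],0,1],
  [[0,0,40],0,1],
  [[0,0,40],0,1],
  [[0,0,30],0,1],
  [[0,0,9],0,1],
  [[0,0,0],0,1],
  [[0,0,0],0,1],
])

```text
time_s: 3.65
eef_pos: [0.4193, 0.1038, 0.156]
orientation: [0.999, 0.034, 0.001, 0.0]
force: [0.3, -0.5, -0.1]
width: 0.004
gripper_force: 0.0
```

Run:
```python
from h import *
s=read_state();print(s["time_s"],s["eef_pos"],s["orientation"],s["force"])
a=camera("top")[215:305,215:345];b=camera("scene")[180:290,240:400]
a=cv2.resize(a,(520,360),interpolation=2);b=cv2.resize(b,(524,360),interpolation=2)
cv2.imwrite("pics/c2.png",cv2.resize(np.hstack([a,b]),(800,276)))
```

```text
3.65 [0.41925974 0.10384378 0.15596529] [9.99410043e-01 3.43242400e-02 1.18774729e-03 2.90805005e-05] [ 0.27505956 -0.47981512 -0.10642192]
```

View pics/c2.png

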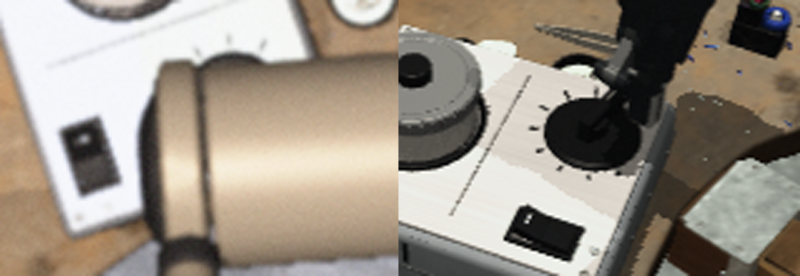

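In the scene view the shut fingertips stand just on the near (clockwise) side of the pointer, over the skirt. The top view is hidden by the wrist. I'll ease into contact and sweep anticlockwise about the axis.

Emit:
step_arm([
  [[5,0,1],0,1],
  [[5,0,1],0,1],
  [[2.3,1.3,0],-5,1],
  [[4.5,2.5,0],-10,1],
  [[4.5,2.5,0],-10,1],
  [[4.5,2.5,0],-10,1],
  [[4.5,2.5,0],-10,1],
  [[4.5,2.5,0],-10,1],
  [[4.5,2.5,0],-10,1],
  [[0,0,0],0,1],
])

```text
time_s: 5.0
eef_pos: [0.4604, 0.1057, 0.1527]
orientation: [0.825, 0.566, -0.0, 0.0]
force: [-1.2, -4.0, 0.9]
width: 0.0
gripper_force: 1.9
```

```bash
cat >> h.py <<'E'
def rep(C=(.4445,.1302)):
    s=read_state();q=s["orientation"];x=np.array([q[0]**2-q[1]**2,2*q[0]*q[1]])
    ph=np.degrees(np.arctan2(x[1],x[0]));x/=np.hypot(*x);y=np.array([x[1],-x[0]])
    d=(s["eef_pos"][:2]-C)*1000
    print("t %.2f phi %.1f pointer~%.1f rel x %.1f y %.1f tipz %.1f"%(s["time_s"],ph,ph-90,d@x,d@y,s["eef_pos"][2]*1000-73),"F",s["force"].round(1),"q6 %.2f"%s["qpos"][5])
E
python3 - <<'E'
from h import *
rep()
a=camera("top")[215:305,215:345];b=camera("scene")[180:290,240:400]
a=cv2.resize(a,(520,360),interpolation=2);b=cv2.resize(b,(524,360),interpolation=2)
cv2.imwrite("pics/c3.png",cv2.resize(np.hstack([a,b]),(800,276)))
E
```

```text
t 5.00 phi 68.9 pointer~-21.1 rel x -17.2 y 23.6 tipz 79.7 F [-1.2 -4.   0.9] q6 0.43
```

View pics/c3.png

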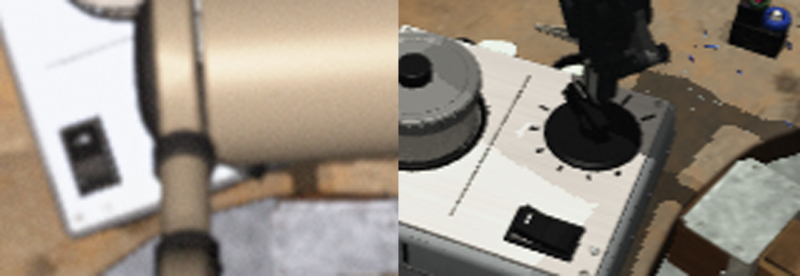

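The pointer is turning with the fingertip and now points away from the robot in the scene view. I'll continue the sweep.

Emit:
step_arm([
  [[4.5,2.6,0],-10,1],
  [[4.5,2.6,0],-10,1],
  [[4.5,2.6,0],-10,1],
  [[4.5,2.6,0],-10,1],
  [[4.5,2.6,0],-10,1],
  [[4.5,2.6,0],-10,1],
  [[4.5,2.6,0],-10,1],
  [[4.5,2.6,0],-10,1],
  [[4.5,2.6,0],-10,1],
  [[4.5,2.6,0],-10,1],
  [[0,0,0],0,1],
])

```text
time_s: 6.48
eef_pos: [0.4649, 0.1518, 0.1529]
orientation: [0.098, 0.995, 0.0, 0.0]
force: [0.9, -0.2, -0.1]
width: 0.003
gripper_force: 0.0
```

```bash
python3 -c "
from h import *
rep()"
```

```text
t 6.47 phi 168.7 pointer~78.7 rel x -15.8 y 25.2 tipz 79.9 F [ 0.9 -0.2 -0.1] q6 -1.22
```

Emit:
step_arm([
  [[4.4,2.6,0],-10,1],
  [[4.4,2.6,0],-10,1],
  [[4.4,2.6,0],-10,1],
  [[4.4,2.6,0],-10,1],
  [[4.4,2.6,0],-10,1],
  [[4.4,2.6,0],-10,1],
  [[3.5,2,0],-8,1],
  [[0,0,0],0,1],
])

```text
time_s: 7.48
eef_pos: [0.4329, 0.1586, 0.1529]
orientation: [-0.474, 0.88, 0.0, -0.0]
force: [0.3, 0.2, 0.3]
width: -0.002
gripper_force: 0.0
```

Run:
```python
from h import *
rep()
a=camera("top")[215:305,215:345];b=camera("scene")[180:290,240:400]
a=cv2.resize(a,(520,360),interpolation=2);b=cv2.resize(b,(524,360),interpolation=2)
cv2.imwrite("pics/c4.png",cv2.resize(np.hstack([a,b]),(800,276)))
```

```text
t 7.47 phi -123.4 pointer~-213.4 rel x -17.4 y 25.3 tipz 79.9 F [0.3 0.2 0.3] q6 -2.37
```

View pics/c4.png

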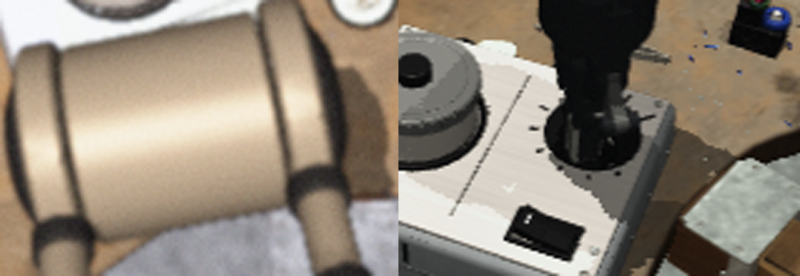

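The finger has reached about 147° and reads no force, so the detent has probably drawn the knob into zero. The pointer is hidden behind the gripper. I'll nudge it to feel the stop.

Emit:
step_arm([
  [[2,0,0],-3,1],
  [[2,0,0],-3,1],
  [[0,0,0],0,1],
  [[0,0,0],0,1],
])

```text
time_s: 8.07
eef_pos: [0.431, 0.1557, 0.1529]
orientation: [-0.521, 0.854, 0.0, 0.0]
force: [-0.8, 5.5, -0.5]
width: 0.002
gripper_force: 2.3
```

```bash
python3 -c "
from h import *
rep()"
```

```text
t 8.07 phi -117.2 pointer~-207.2 rel x -16.5 y 23.6 tipz 79.9 F [-0.8  5.5 -0.5] q6 -2.49
```

The knob is at the stop: pointer at about 153° and 5.5 N of resistance. Next I'll back off, lift, turn square to the machine and move over the rocker's far half.

Emit:
step_arm([
  [[-6,0,0],0,1],
  [[-6,0,0],0,1],
  [[0,0,-18],0,1],
  [[0,0,-20],0,1],
  [[0,0,0],10,1],
  [[0,0,0],10,1],
  [[0,0,0],10,1],
  [[0,0,0],10,1],
  [[-3,15,0],4,1],
  [[-6,25,0],0,1],
  [[-6,25,0],0,1],
  [[0,0,0],0,1],
  [[0,0,0],0,1],
])

```text
time_s: 9.7
eef_pos: [0.4285, 0.2316, 0.1907]
orientation: [-0.165, 0.986, -0.0, -0.0]
force: [0.7, 0.9, -0.0]
width: -0.002
gripper_force: 0.0
```

```bash
cat >> h.py <<'E'
def rel(T):
    s=read_state();q=s["orientation"];x=np.array([q[0]**2-q[1]**2,2*q[0]*q[1]])
    x/=np.hypot(*x);y=np.array([x[1],-x[0]]);d=(np.array(T)-s["eef_pos"][:2])*1000
    print("to go x %.1f y %.1f"%(d@x,d@y),s["eef_pos"])
E
python3 - <<'E'
from h import *
rep();rel((.4299,.2334))
a=camera("top")[215:305,215:345];b=camera("scene")[180:300,240:400]
a=cv2.resize(a,(520,390),interpolation=2);b=cv2.resize(b,(520,390),interpolation=2)
cv2.imwrite("pics/c5.png",cv2.resize(np.hstack([a,b]),(800,300)))
E
```

```text
t 9.70 phi -161.0 pointer~-251.0 rel x -17.8 y 101.1 tipz 117.7 F [ 0.7  0.9 -0. ] q6 -1.56
to go x -1.9 y 1.2 [0.42851584 0.23163316 0.19072709]
```

View pics/c5.png

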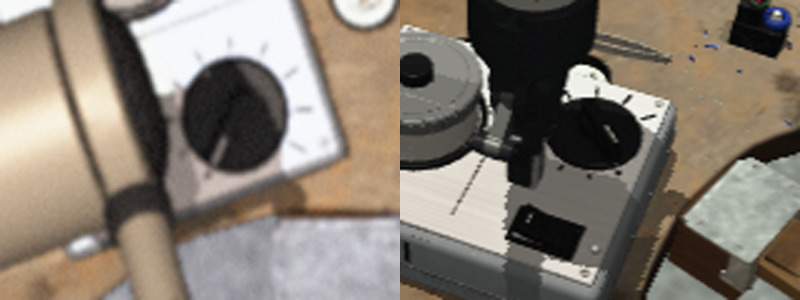

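The top view shows the pointer's white line toward the front left, so the selector is at zero. The finger is over the rocker's far end. I'll press down.

Emit:
step_arm([
  [[-2,1,12],0,1],
  [[0,0,12],0,1],
  [[0,0,6],0,1],
  [[0,0,3],0,1],
  [[0,0,2],0,1],
  [[0,0,2],0,1],
  [[0,0,2],0,1],
  [[0,0,0],0,1],
])

```text
time_s: 10.8
eef_pos: [0.4297, 0.2335, 0.1516]
orientation: [-0.165, 0.986, -0.0, -0.001]
force: [-0.6, -0.0, -0.1]
width: 0.006
gripper_force: 0.0
```

```bash
python3 -c "
from h import *
rep();rel((.4299,.2334))"
```

```text
t 10.80 phi -161.0 pointer~-251.0 rel x -19.5 y 102.5 tipz 78.6 F [-0.6 -0.  -0.1] q6 -1.56
to go x -0.2 y -0.1 [0.42967603 0.23347326 0.15162461]
```

There is no force at 8.6 mm above the plate, so it has probably snapped. I'll press a little further, then lift aside and look.

Emit:
step_arm([
  [[0,0,1.5],0,1],
  [[0,0,0],0,1],
  [[0,0,0],0,1],
])

```text
time_s: 11.18
eef_pos: [0.4299, 0.2335, 0.1502]
orientation: [-0.165, 0.986, -0.0, -0.0]
force: [-0.0, -0.0, 0.3]
width: -0.0
gripper_force: 0.0
```

Emit:
step_arm([
  [[0,0,-18],0,1],
  [[0,0,-20],0,1],
  [[-5,-20,-20],0,1],
  [[0,-30,0],-10,1],
  [[0,-30,0],-10,1],
  [[0,-20,0],-10,1],
  [[0,0,0],-10,1],
  [[0,0,0],-4,1],
  [[0,0,0],0,1],
])

```text
time_s: 12.3
eef_pos: [0.478, 0.146, 0.2083]
orientation: [-0.522, 0.853, 0.0, -0.0]
force: [-0.1, 0.0, -0.3]
width: -0.0
gripper_force: 0.0
```

Run:
```python
from h import *
rep()
a=camera("top")[215:305,215:345];b=camera("scene")[180:300,240:400]
a=cv2.resize(a,(520,390),interpolation=2);b=cv2.resize(b,(520,390),interpolation=2)
cv2.imwrite("pics/c6.png",cv2.resize(np.hstack([a,b]),(800,300)))
```

```text
t 12.30 phi -117.1 pointer~-207.1 rel x -29.3 y -22.7 tipz 135.3 F [-0.1  0.  -0.3] q6 -2.53
```

View pics/c6.png

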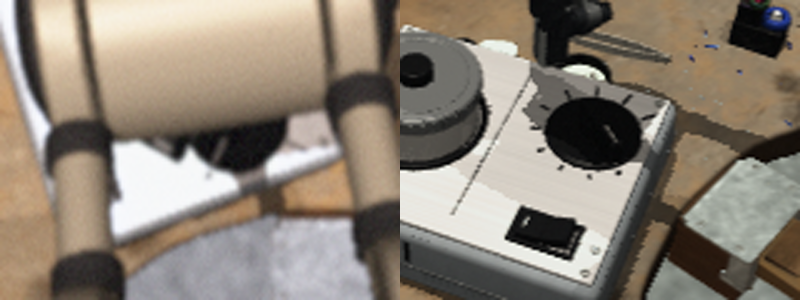

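The rocker is now on: its near half is raised and the far half is down. The selector still points at the dot. I'll move round to the pointer's other side.

Emit:
step_arm([
  [[20,16,0],0,1],
  [[25,20,0],0,1],
  [[15,11,0],0,1],
  [[0,0,20],0,1],
  [[0,0,25],0,1],
  [[0,0,10],0,1],
  [[0,0,0],0,1],
  [[0,0,0],0,1],
])

```text
time_s: 13.4
eef_pos: [0.4094, 0.1141, 0.154]
orientation: [-0.522, 0.853, -0.0, 0.0]
force: [-0.3, -0.9, 0.1]
width: -0.0
gripper_force: 0.0
```

```bash
python3 -c "
from h import *
rep()"
```

```text
t 13.40 phi -117.1 pointer~-207.1 rel x 30.3 y 23.9 tipz 81.0 F [-0.3 -0.9  0.1] q6 -2.58
```

Emit:
step_arm([
  [[-6,0,1],0,1],
  [[-5,0,0],0,1],
  [[-2.5,0.5,0],1,1],
  [[-3.4,1.9,0],8,1],
  [[-3.4,1.9,0],8,1],
  [[-3.4,2,0],8,1],
  [[-3.4,2,0],8,1],
  [[-3.4,2,0],8,1],
  [[-3.4,2,0],8,1],
  [[-3.4,2,0],8,1],
  [[0,0,0],0,1],
])

```text
time_s: 14.78
eef_pos: [0.4247, 0.1511, 0.1524]
orientation: [-0.052, 0.999, -0.0, 0.0]
force: [0.7, 0.2, 0.1]
width: -0.004
gripper_force: 0.0
```

```bash
python3 -c "
from h import *
rep()"
```

```text
t 14.78 phi -174.0 pointer~-264.0 rel x 17.5 y 22.9 tipz 79.4 F [0.7 0.2 0.1] q6 -1.50
```

Emit:
step_arm([
  [[-3.5,2.2,0],8,1],
  [[-3.5,2.2,0],8,1],
  [[-3.5,2.2,0],8,1],
  [[-3.5,2.2,0],8,1],
  [[-2.2,1.4,0],5,1],
  [[-2.2,1.4,0],5,1],
  [[-2.2,1.4,0],5,1],
  [[0,0,0],0,1],
  [[0,0,0],0,1],
])

```text
time_s: 15.9
eef_pos: [0.4472, 0.1582, 0.1524]
orientation: [0.349, 0.937, 0.0, 0.0]
force: [-0.3, -0.9, -0.9]
width: 0.003
gripper_force: 0.1
```

```bash
python3 -c "
from h import *
rep()"
```

```text
t 15.90 phi 139.1 pointer~49.1 rel x 16.3 y 22.9 tipz 79.4 F [-0.3 -0.9 -0.9] q6 -0.68
```

The implied angle is about 3.5 clicks. Ten more degrees, gently.

Emit:
step_arm([
  [[-1.4,0.9,0],3,1],
  [[-1.4,0.9,0],3,1],
  [[-1.4,0.9,0],3,1],
  [[0,0,0],0,1],
  [[0,0,0],0,1],
])

```text
time_s: 16.52
eef_pos: [0.452, 0.1572, 0.1524]
orientation: [0.422, 0.906, -0.0, 0.0]
force: [0.5, -0.3, -0.7]
width: -0.001
gripper_force: 0.0
```

```bash
python3 -c "
from h import *
rep()"
```

```text
t 16.52 phi 130.0 pointer~40.0 rel x 15.9 y 23.1 tipz 79.4 F [ 0.5 -0.3 -0.7] q6 -0.52
```

The finger is at about 3.84 clicks with no force, so the knob has snapped into click 4. I'll back off, lift, and move away to look.

Emit:
step_arm([
  [[6,0,0],0,1],
  [[8,0,0],0,1],
  [[0,0,-20],0,1],
  [[0,0,-40],0,1],
  [[0,0,-40],0,1],
  [[-15,-15,-20],0,1],
  [[-25,-40,0],0,1],
  [[-25,-40,0],0,1],
  [[-25,-40,0],0,1],
  [[-20,-30,0],0,1],
  [[-20,-20,0],0,1],
  [[0,0,0],0,1],
  [[0,0,0],0,1],
])

```text
time_s: 18.15
eef_pos: [0.3845, -0.0498, 0.2723]
orientation: [0.423, 0.906, 0.0, -0.0]
force: [0.3, -0.2, 0.1]
width: 0.001
gripper_force: 0.0
```

Run:
```python
from h import *
rep()
a=camera("top")[150:305,195:380];b=camera("scene")[165:315,190:390]
a=cv2.resize(a,(400,335),interpolation=2);b=cv2.resize(b,(400,335),interpolation=2)
cv2.imwrite("pics/c7.png",np.hstack([a,b]))
```

```text
t 18.15 phi 130.0 pointer~40.0 rel x -99.4 y -161.6 tipz 199.3 F [ 0.3 -0.2  0.1] q6 -1.02
```

View pics/c7.png

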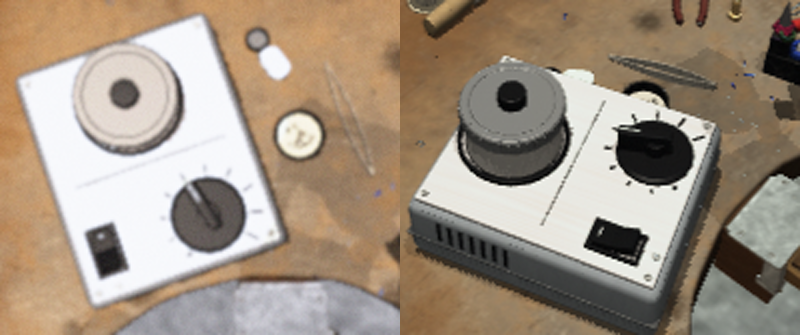

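The top view shows the pointer's line running from (212,222) to (190,185), about 31° in world. Click 4 is at 33.8°, and its neighbours are 30° away. The rocker is on, and the tub and bench items haven't moved. The arm is clear of everything, so I'm handing in.

```bash
python3 -c "
from plant import *
print(job_done())"
```

```text
the job is handed in; nothing more can be done
None
```

The job is handed in at about 18 s with the polisher on, the selector resting in the fourth click, the tub and bench items where they were, and the arm clear; no verdict came back.

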